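# Torque wrench out of a drawer that only half opens

## Robot

A 6-joint arm with a two-finger parallel gripper is mounted at the origin on the work surface. World frame = base frame: x ahead of the robot, y to its left, z up, the work surface at z = 0. Lengths are in m, angles in degrees, forces in N, time in s.
With the tool pointing down it reaches from about 0.4 to 0.925 m from the base axis. Payload 12.5 kg.
Tool frame: the origin (TCP) lies at the very end of the fingers, on their centre line; the grasp point (between the pads) lies 19 mm behind it; z points along the fingers, y is the direction in which the jaws open and shut (so a half turn about z gives the same grasp; the last joint's range is limited). The gripper opens to 95 mm and grips with 3 to 60 N. Pads are 20 mm wide; open, the fingers measure 119 mm over their backs; the gripper's body (75 mm by 180 mm) begins 59 mm behind the grasp point.
Start: joints at [65.913, 28.126, 89.318, -0, 62.55, -6.05], TCP at [0.194, 0.594, 0.193] pointing down, gripper open.
Joint ranges: [-177.58, 177.58], [-47.91, 125.51], [2.72, 160], [-65.01, 245.01], [3.68, 167.84], [-153.87, 153.87]. Speed limits (degrees/s): [127.2, 127.2, 159.86, 180, 180, 180].

## Interface

Orientations are given as [roll, pitch, yaw] about the fixed x, y, z axes, in that order (R = Rz(yaw) Ry(pitch) Rx(roll)).
In Python, from cell import arm gives the robot as it stands.
- The arm moves only by the shell command python3 -m creep 'ROWS'. ROWS is JSON, a list that holds one entry, the list of rows, each a list of 7 numbers: the shift along the tool's x, y, z in m, then the turn, a rotation vector about the tool's x, y, z in degrees, then the opening, from 0 (shut) to 1 (fully open). A call has 1 to 8 rows; each row shifts and turns the commanded pose from where the row before left it, along the tool's axes as they then stand; what a row does not reach is not made up. A row lasts 1/12 s, in which the tool goes at most 41.7 mm and 7.16 degrees, less where a joint would pass 70% of its speed; a pose out of reach is approached as far as the arm can. A call with a gripper value outside its range is refused whole. The fingers move at their own pace and stop on an object; the grip force is fixed at half the most. Time passes only in rows, so rows that do not move let the fingers close. It gives the time, the measured TCP pose, the force and the opening at its end, in the units of the state.
- arm.get_obs(): the state, without advancing time (a new reading comes with each control period).
- arm.capture(name): name is "side" or "top" or "wrist"; returns a dict with "pixels" (480x640x3 uint8, red, green, blue), "vertical_fov" (degrees; the focal length in pixels is half the picture's height over the tangent of half this angle, whatever the lens; pixels are square), "cx", "cy" (the principal point, pixels), "rvec" (rotation vector, rad) and "tvec" (3), from world to camera coordinates, as OpenCV has them. Camera axes: x right, y down, z forward; pixel columns grow to the right and rows downward; lengths in m; the calibration is good to about 2 mm. A picture is of the moment at which its call begins. There is no depth.
- arm.close_job(): hands the job in, once; it reports no verdict.
The state is a dict: "time": time; "joints": joint angles; "qd": joint speeds; "effort": joint torques, N m; "ee_pos": TCP position; "tool_rot": TCP orientation; "wrist_force": force on the tool from outside, world axes, zero at the start; "torque": the same for the moment, N m; "width": opening from 0.0 (shut) to 1.0 (fully open).
Only numpy, scipy, OpenCV 4.12 (cv2) and the standard library are available. Lean on these libraries where they do the work, as an engineer would, in place of code of your own. Each camera call takes 0.05 s, during which the arm holds its last target. There are 200 camera calls.

## Task

Fetch the torque wrench from the top drawer of the steel tool chest: pull the drawer out as far as its stop, then, since the wrench is still too long to come straight up, raise its handle over the drawer front and draw it out at a slant, head last, without forcing it against the chest. Leave the drawer open, the other two tools lying in it and the things on the bench where they are. Finish holding the wrench still in the gripper, roughly level and all of it a good hand's breadth higher than the chest's top; it is not put down.

Things in the scene. Friction and masses are not known exactly. Their poses are not given: they have to be found in the camera images.
- chest: Grey steel two-drawer tool chest fixed on the bench, 430 wide (its y), 365 deep (its x), 165 high. Origin: middle of its front face, on the bench. Its x axis points from the front face into the chest, away from the robot; y along the front; z up. Only the top drawer opens; the lower one stays shut and has a like pull, its bar 52 above the bench and 57 in front of x = 0.
- plate_edge (a point): Middle of the lower front edge of the chest's top plate, at x = 0 and 157 above the bench (the plate is 8 thick). With the drawer at its stop the opening runs 165 from the drawer front to this edge. A shallow dish 110 across and 22 high is fixed on the plate, 260 behind the edge.
- top_drawer (a joint): Travel of the top drawer towards the chest's -x, in m: 0 shut, 0.165 at its stop (starts 0.085 to 0.11 open). About 3 N of friction; it stays where it is left. Two thin dividers 35 high run front to back, 66.5 either side of the middle, making three lanes about 130 wide; one tool lies lengthwise in each, which tool in which lane varies.
- drawer_bar (a point): Middle of the top drawer's pull: a horizontal aluminium bar 10 thick, 140 long along the chest's y, 42 in front of the drawer front (clear gap behind it 37), 137 above the bench. Moves with the drawer.
- drawer_floor (a point): On the top drawer's rubber-covered floor, 95 above the bench, at the middle of the inner face of the drawer front; axes as the chest's. At chest x = 0 when shut; moves with the drawer. The inside is 345 long (x) and 396 wide, side and back walls 45 high.
- drawer_rim (a point): Middle of the top edge of the drawer front (15 thick), 60 above the drawer's floor and 155 above the bench. Moves with the drawer.
- torque_wrench: Bare steel torque wrench, 280 long, 0.27 to 0.5 kg, lying level in its lane front to back, knurled handle towards the drawer front, ratchet head to the rear. Origin on its axis in the handle, 60 from the butt; x along the wrench towards the head, z up. Its axis lies 15 above the drawer floor. With the drawer at its stop the butt lies some 5 to 50 behind the drawer front.
- wrench_butt (a point): Centre of the wrench's handle end, on its axis (x = -60 in its frame). From the butt: handle 30 thick to 115, sleeve 22 thick to 145, tube 17 thick to 245, then the head. Centre of mass about 118 from the butt.
- wrench_tube (a point): Point on the axis in the wrench's tube, 190 from the butt (x = 130 in its frame). The head's centre is 75 farther on; the head is round and flat, 30 across and 18 thick, with a small square drive below that reaches 15 under the axis.
- pedal_spanner: Flat steel pedal spanner, 256 long, 7 thick, with an open jaw at the far end, in another lane of the drawer; origin 60 from its near end, 4 above the drawer floor.
- screwdriver: Screwdriver with a black handle 26 thick and a bare steel blade, 242 long, in another lane of the drawer; origin 60 from its near end, 13 above the drawer floor.
- cassette: Steel sprocket cassette lying on the bench, 96 across, 30 high; origin under its centre.
- front_hub: Aluminium wheel hub standing on end on the bench, 44 across, 108 high; origin under its centre.
- spray_bottle: Yellow bottle with a red cap standing on the bench, 68 across, 200 high; origin under its centre.
- bearing_cup: Small dark steel ring lying on the bench, 48 across, 18 high; origin under its centre.
- grease_jar: White jar standing on the bench, 72 across, 62 high; origin under its centre.
- pedal: Black bicycle pedal lying on the bench before the chest, 90 by 60 with a 45 spindle, 22 high; origin under its centre.
There are look-alikes about, which are no part of the job. Of the things shaped like the screwdriver, the black one is meant.

How it is judged:
By the outcome, as a careful person would: the job done as asked, in the order asked, and still so for the second after the job is handed in, while the arm keeps its last pose, push and grip.
It also fails if it takes over 51 s, if anything falls off the work surface, if the arm or the gripper's body presses on something with over 40 N, if the wrist force passes 120 N, or if a joint passes its speed limit or range.

## Working session

There is one attempt and no reset: what is moved stays moved. The work goes in short steps, Python scripts to look and compute and a shell command to move; the robot and the scene stay as the last step left them, time stands still between calls to the robot, and variables do not carry over. Pictures are saved under pics/ and viewed, about 8 in all and at most 12, crops included, and the job is handed in when it is done.

```bash
ls; mkdir -p pics; cat > h.py <<'E'
import numpy as np, cv2, json
from cell import arm
from scipy.spatial.transform import Rotation as R
def snap(n,tag):
    c=arm.capture(n); cv2.imwrite(f'pics/{tag}.png',c['pixels'][:,:,::-1])
    d={k:(np.asarray(v).tolist()) for k,v in c.items() if k!='pixels'}
    json.dump(d,open(f'pics/{tag}.json','w')); return c
def cam(tag):
    c=json.load(open(f'pics/{tag}.json')); f=240/np.tan(np.radians(c['vertical_fov']/2))
    return f,c['cx'],c['cy'],cv2.Rodrigues(np.array(c['rvec'],float))[0],np.array(c['tvec'],float).ravel()
def atz(tag,u,v,z):
    f,cx,cy,M,t=cam(tag); d=M.T@np.array([(u-cx)/f,(v-cy)/f,1]); o=-M.T@t
    return o+d*(z-o[2])/d[2]
def px(tag,p):
    f,cx,cy,M,t=cam(tag); q=M@np.array(p,float)+t; return np.array([cx+f*q[0]/q[2],cy+f*q[1]/q[2]])
def crop(tag,x0,y0,x1,y1,s,out):
    im=cv2.imread(f'pics/{tag}.png')[y0:y1,x0:x1]; cv2.imwrite(f'pics/{out}.png',cv2.resize(im,None,fx=s,fy=s,interpolation=cv2.INTER_CUBIC))
E
python3 - <<'E'
from h import *
for n in('top','side'):
    c=snap(n,n+'0'); print(n,{k:v for k,v in c.items() if k!='pixels'})
a=cv2.imread('pics/top0.png');b=cv2.imread('pics/side0.png')
print(arm.get_obs())
E
```

```text
pics
top {'vertical_fov': 55.48305290191985, 'cx': 322.89643540354814, 'cy': 238.45226711365558, 'rvec': array([ 2.15008478, -2.20057092,  0.10399623]), 'tvec': array([0.07095496, 0.53298115, 1.29793086])}
side {'vertical_fov': 52.92895728296313, 'cx': 314.5065243813631, 'cy': 240.7355130711853, 'rvec': array([ 2.29781186, -0.83299514,  0.30335535]), 'tvec': array([-0.40176314,  0.36133096,  0.99210342])}
{'time': 0.1, 'joints': array([ 6.59132399e+01,  2.81614217e+01,  8.93466264e+01,  2.53154488e-04,
        6.25491697e+01, -6.05041607e+00]), 'qd': array([ 0.00755326, -0.10570185, -0.15986388, -0.10887278, -0.02667002,
       -0.05842065]), 'effort': array([ 3.64469553e-03, -6.13620472e+01, -2.58608651e+01,  6.94154366e-02,
        4.69973136e-02, -3.40982342e-05]), 'ee_pos': array([0.19339309, 0.59407896, 0.19211234]), 'tool_rot': array([-1.79943125e+02, -6.25424897e-03,  1.61963536e+02]), 'wrist_force': array([-0.06012322, -0.40619899,  0.63086276]), 'torque': array([0.03885463, 0.02023184, 0.02055918]), 'width': 0.9992726655960809}
```

View pics/top0.png

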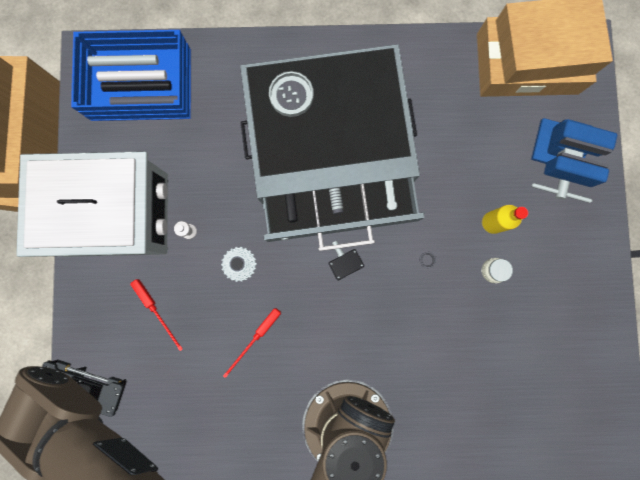

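View pics/side0.png

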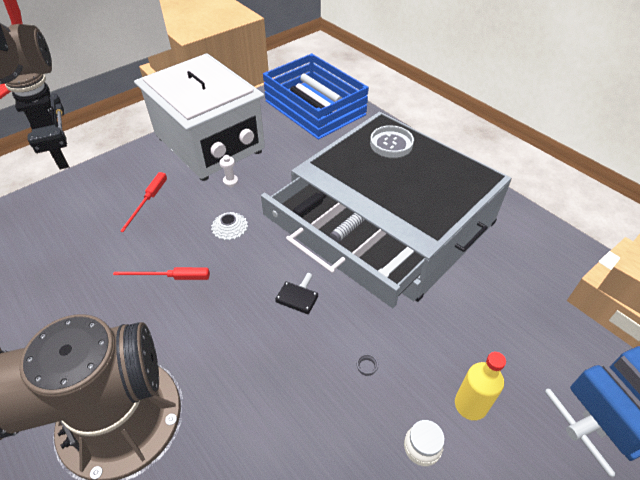

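The top view shows the open drawer with three tools: a black screwdriver handle (291,207), a knurled steel handle (336,200) in the middle lane, and a flat spanner (391,195). The knurled one fits the wrench. The lone hub is at (184,230) and the pedal at (346,263). I'll confirm the wrench in one enlarged crop.

```bash
python3 - <<'E'
from h import *
crop('top0',235,150,435,290,4,'c1')
E
```

```text
(no output)
```

View pics/c1.png

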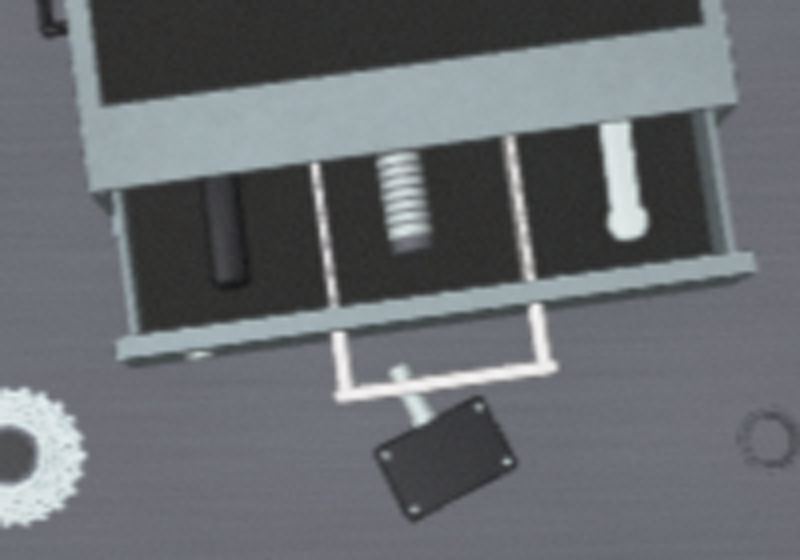

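The crop confirms it. The ringed (knurled) handle with its dark butt at (338,212) is the torque wrench. The dark smooth handle at (291,207) is the screwdriver, and the flat one at (391,195) is the spanner. The pull bar runs from (319,249) to (374,242).

```bash
python3 - <<'E'
from h import *
P=lambda x,y:(235+(x-1.5)/4,150+(y-1.5)/4)
np.set_printoptions(precision=4,suppress=True)
L=atz('top0',*P(90,191),.165);Rr=atz('top0',*P(738,103),.165)
print('plate',L,Rr,np.linalg.norm(L-Rr)); yv=(L-Rr)/np.linalg.norm(L-Rr); xv=np.array([yv[1],-yv[0],0]); o=(L+Rr)/2; o[2]=0
print('o',o,'yaw',np.degrees(np.arctan2(xv[1],xv[0])))
def ch(n,x,y,z):
    p=atz('top0',*P(x,y),z); d=p-o; print(n,'world',p,'chest',d@xv,d@yv)
ch('barL',340,394,.142);ch('barR',553,366,.142)
ch('rimL front',117,343,.155);ch('rimR front',753,255,.155)
ch('rim inner mid',440,301,.155)
ch('butt',412,246,.11); ch('w far',399,152,.11)
# model check in side view
for n,p in dict(origin=o+[0,0,.165],cornerL=o+.215*yv+[0,0,.165],cornerR=o-.215*yv+[0,0,.165],backR=o-.215*yv+.365*xv+[0,0,.165]).items(): print(n,px('side0',p))
E
```

```text
plate [0.6331 0.2283 0.165 ] [ 0.6818 -0.1972  0.165 ] 0.42821647045961386
o [0.6574 0.0156 0.    ] yaw 6.532855000932526
barL world [0.4982 0.0683 0.142 ] chest -0.15220739695668242 0.0704821454036446
barR world [ 0.5135 -0.0726  0.142 ] chest -0.15308060564612816 -0.07124445961213646
rimL front world [0.534  0.2131 0.155 ] chest -0.10015054189896858 0.21025508566925882
rimR front world [ 0.5824 -0.2049  0.155 ] chest -0.09960549396245531 -0.21047724149163843
rim inner mid world [0.5568 0.0014 0.155 ] chest -0.10163165805804263 -0.0026237949890567363
butt world [0.6004 0.017  0.11  ] chest -0.05648904481928063 0.0079650780708553
w far world [0.6656 0.0242 0.11  ] chest 0.009086119120173925 0.007693711730042042
origin [353.4747 209.4697]
cornerL [290.4785 169.1167]
cornerR [428.3503 257.4321]
backR [511.848  176.5204]
```

```bash
cat >> h.py <<'E'
from scipy.linalg import logm,expm
YAW=6.53; O=np.array([.6574,.0156,0]); XV=np.array([np.cos(np.radians(YAW)),np.sin(np.radians(YAW)),0]); YV=np.array([-XV[1],XV[0],0])
W=lambda x,y,z:O+x*XV+y*YV+np.array([0,0,z])
def T(p,r):
    M=np.eye(4);M[:3,:3]=r.as_matrix();M[:3,3]=p;return M
def now():
    o=arm.get_obs(); return T(o['ee_pos'],R.from_euler('xyz',o['tool_rot'],degrees=True))
def rows(A,B,n):
    D=expm(np.real(logm(np.linalg.inv(A)@B))/n)
    r=R.from_matrix(D[:3,:3]).as_rotvec(degrees=True)
    print(n,'x',np.round(D[:3,3],4).tolist(),np.round(r,2).tolist()); return B
def chest(p):
    d=np.asarray(p)-O; return np.array([d@XV,d@YV,d[2]])
E
python3 - <<'E'
from h import *
r=R.from_euler('xyz',[180,0,90+YAW],degrees=True)
A=rows(now(),T(W(-.1526,0,.215),r),18)
rows(A,T(W(-.1526,0,.118),r),5)
E
```

```text
18 x [-0.0384, -0.0091, -0.0013] [-0.0, 0.0, 3.64]
5 x [0.0, 0.0, 0.0194] [0.0, 0.0, -0.0]
```

```bash

python3 -m creep '[[[-0.0384,-0.0091,-0.0013,0,0,3.64,0.34],[-0.0384,-0.0091,-0.0013,0,0,3.64,0.34],[-0.0384,-0.0091,-0.0013,0,0,3.64,0.34],[-0.0384,-0.0091,-0.0013,0,0,3.64,0.34],[-0.0384,-0.0091,-0.0013,0,0,3.64,0.34],[-0.0384,-0.0091,-0.0013,0,0,3.64,0.34],[-0.0384,-0.0091,-0.0013,0,0,3.64,0.34],[-0.0384,-0.0091,-0.0013,0,0,3.64,0.34]]]'
python3 -m creep '[[[-0.0384,-0.0091,-0.0013,0,0,3.64,0.34],[-0.0384,-0.0091,-0.0013,0,0,3.64,0.34],[-0.0384,-0.0091,-0.0013,0,0,3.64,0.34],[-0.0384,-0.0091,-0.0013,0,0,3.64,0.34],[-0.0384,-0.0091,-0.0013,0,0,3.64,0.34],[-0.0384,-0.0091,-0.0013,0,0,3.64,0.34],[-0.0384,-0.0091,-0.0013,0,0,3.64,0.34],[-0.0384,-0.0091,-0.0013,0,0,3.64,0.34]]]'
python3 -m creep '[[[-0.0384,-0.0091,-0.0013,0,0,3.64,0.34],[-0.0384,-0.0091,-0.0013,0,0,3.64,0.34],[0,0,0,0,0,0,0.34],[0,0,0,0,0,0,0.34]]]'
python3 - <<'E'
from h import *
print(chest(now()[:3,3]), arm.get_obs()['joints'])
snap('wrist','w1')
p=W(-.1526,0,.137); print(px('w1',p),px('w1',W(-.1526,.07,.137)),px('w1',W(-.1526,-.07,.137)))
rows(now(),T(W(-.1526,0,.118),R.from_euler('xyz',[180,0,90+YAW],degrees=True)),6)
E
```

```text
time: 0.77
ee_pos: [0.4188, 0.3753, 0.2028]
tool_rot: [-180.0, -0.0, 132.7]
wrist_force: [0.5, 0.8, 0.1]
width: 0.499
time: 1.43
ee_pos: [0.508, 0.0759, 0.2133]
tool_rot: [-180.0, -0.0, 103.5]
wrist_force: [1.0, 0.1, 0.1]
width: 0.339
time: 1.77
ee_pos: [0.5058, -0.0028, 0.2159]
tool_rot: [-180.0, -0.0, 96.2]
wrist_force: [-0.6, 0.2, 0.6]
width: 0.341
[-0.15270937 -0.00106235  0.21589169] [-7.80978314e+00  1.69619504e+01  1.03967129e+02  7.92560404e-03
  5.90908052e+01 -1.40525460e+01]
[319.68438366 239.30215856] [319.17623444 144.73423534] [320.12614361 321.51486441]
6 x [-0.0, -0.0, 0.0163] [-0.0, -0.0, -0.03]
```

View pics/w1.png

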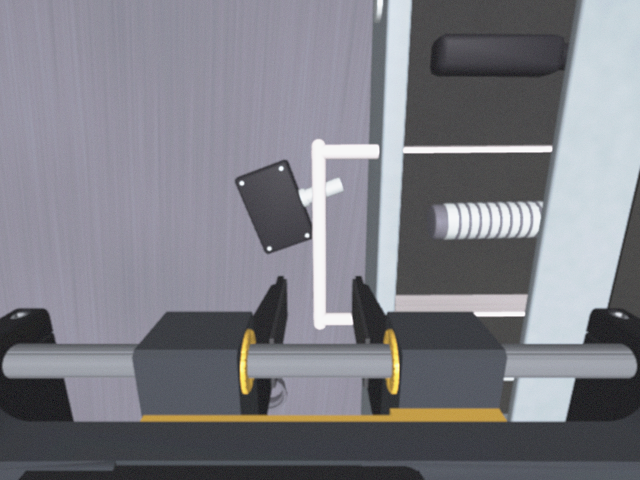

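The wrist view shows the bar from (320,145) to (320,324), within 3 px of where I predicted it, and centred between the fingers. The wrench butt is at (437,221). I'll descend and grip the bar.

```bash

python3 -m creep '[[[0,0,0.0163,0,0,0,0.34],[0,0,0.0163,0,0,0,0.34],[0,0,0.0163,0,0,0,0.34],[0,0,0.0163,0,0,0,0.34],[0,0,0.0163,0,0,0,0.34],[0,0,0.0163,0,0,0,0.34],[0,0,0,0,0,0,0],[0,0,0,0,0,0,0]]]'
python3 -m creep '[[[0,0,0,0,0,0,0],[0,0,0,0,0,0,0],[0,-0.005,0,0,0,0,0],[0,-0.01,0,0,0,0,0],[0,-0.01,0,0,0,0,0],[0,-0.01,0,0,0,0,0],[0,-0.01,0,0,0,0,0],[0,-0.005,0,0,0,0,0]]]'
python3 -c "
from h import *
print(chest(now()[:3,3]))"
```

```text
time: 2.48
ee_pos: [0.5057, 0.0002, 0.1179]
tool_rot: [-179.9, -0.0, 96.6]
wrist_force: [-0.4, -0.1, 0.8]
width: 0.25
time: 3.15
ee_pos: [0.457, -0.0071, 0.1201]
tool_rot: [179.7, 0.1, 96.5]
wrist_force: [3.4, 0.9, 10.6]
width: 0.006
[-0.20172367  0.00026994  0.12005427]
```

```bash
python3 - <<'E'
from h import *
snap('side','s2');snap('wrist','w2'); 
a=cv2.imread('pics/side0.png')[170:330,220:430]; b=cv2.imread('pics/s2.png')[170:330,220:430]
w=cv2.imread('pics/w2.png')
x=np.hstack([cv2.resize(b,(525,400)),cv2.resize(w,(533,400))[:,140:400]])
cv2.imwrite('pics/c2.png',x); print(x.shape)
E
```

```text
(400, 785, 3)
```

View pics/c2.png

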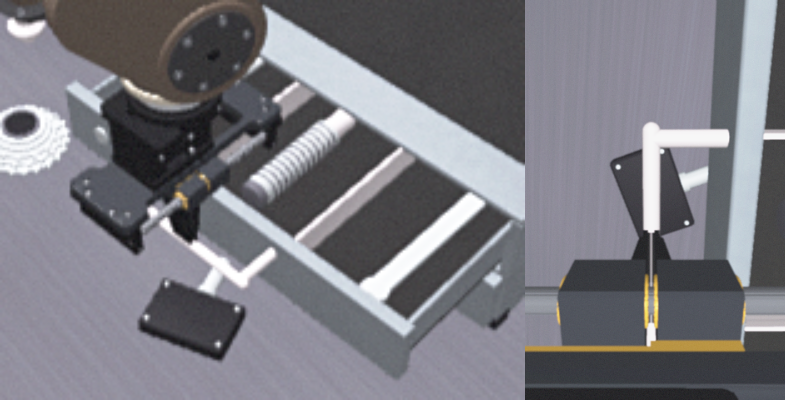

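The crop shows the bar held between the fingers and the drawer following, with the wrench in view. I'll go on slowly to the stop.

```bash

python3 -m creep '[[[0,-0.004,0,0,0,0,0],[0,-0.004,0,0,0,0,0],[0,-0.004,0,0,0,0,0],[0,-0.003,0,0,0,0,0],[0,-0.002,0,0,0,0,0],[0,-0.002,0,0,0,0,0]]]'
python3 -c "
from h import *
print(chest(now()[:3,3]))"
```

```text
time: 3.75
ee_pos: [0.4392, -0.0092, 0.12]
tool_rot: [179.7, 0.1, 96.4]
wrist_force: [3.4, 0.9, 10.7]
width: 0.002
[-2.19636072e-01  2.09902789e-04  1.20033776e-01]
```

```bash

python3 -m creep '[[[0,-0.002,0,0,0,0,0],[0,-0.002,0,0,0,0,0],[0,0,0,0,0,0,0]]]'
python3 -m creep '[[[0,-0.002,0,0,0,0,0],[0,-0.001,0,0,0,0,0],[0,0,0,0,0,0,0]]]'
python3 -c "
from h import *
print(chest(now()[:3,3]))"
```

```text
time: 4.0
ee_pos: [0.4354, -0.0097, 0.1201]
tool_rot: [179.6, 0.1, 96.4]
wrist_force: [3.7, 0.6, 10.8]
width: 0.006
time: 4.25
ee_pos: [0.4329, -0.01, 0.1201]
tool_rot: [179.6, 0.1, 96.4]
wrist_force: [5.5, -0.3, 8.9]
width: 0.002
[-2.25990169e-01  6.29132113e-05  1.20071665e-01]
```

```bash

python3 -m creep '[[[0,-0.002,0,0,0,0,0],[0,-0.002,0,0,0,0,0],[0,0,0,0,0,0,0]]]'
python3 -m creep '[[[0,-0.002,0,0,0,0,0],[0,-0.002,0,0,0,0,0],[0,0,0,0,0,0,0]]]'
python3 - <<'E'
from h import *
print(chest(now()[:3,3]))
snap('wrist','w3'); snap('side','s3')
b=cv2.imread('pics/s3.png')[170:330,200:430]
w=cv2.imread('pics/w3.png')[40:300,200:560]
cv2.imwrite('pics/c3.png',np.vstack([cv2.resize(b,(432,300)),cv2.resize(w,(432,300))]))
E
```

```text
time: 4.5
ee_pos: [0.4258, -0.01, 0.1186]
tool_rot: [180.0, -0.0, 96.4]
wrist_force: [0.8, -0.7, -0.5]
width: 0.006
time: 4.75
ee_pos: [0.4219, -0.0104, 0.1182]
tool_rot: [-180.0, -0.0, 96.4]
wrist_force: [-0.4, -0.1, -0.4]
width: 0.004
[-0.23693077  0.00090597  0.11815295]
```

View pics/c3.png

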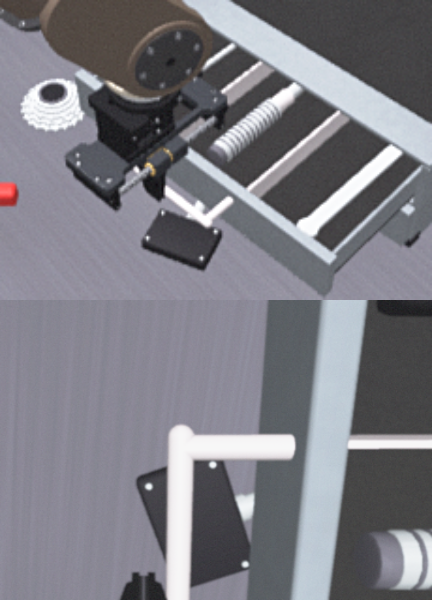

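The fingers slipped off in front of the bar, which fits the drawer having reached its stop: the force built up and then let go. I'll check the bar and rim against the calibration.

```bash
python3 - <<'E'
from h import *
np.set_printoptions(precision=4,suppress=True)
U=lambda x,y:(200+x*360/432,40+(y-300)*260/300)
for n,x,y,z in [('bar',180,480,.137),('rim in',363,400,.155),('rim out',324,400,.155),('butt',366,560,.11)]:
    print(n,chest(atz('w3',*U(x,y),z)))
E
```

```text
bar [-0.2225  0.0518  0.137 ]
rim in [-0.1632  0.0828  0.155 ]
rim out [-0.1763  0.0828  0.155 ]
butt [-0.13    0.0068  0.11  ]
```

The bar reads -0.2225, and the stop should be at -0.222. To be certain, I'll hook the closed fingers behind the bar and pull until the force rises.

```bash

python3 -m creep '[[[0,0,-0.02,0,0,0,0],[0,0,-0.025,0,0,0,0],[0,0.02,0,0,0,0,0],[0,0.0185,0,0,0,0,0],[0,0,0.02,0,0,0,0],[0,0,0.02,0,0,0,0],[0,0,0,0,0,0,0]]]'
python3 -m creep '[[[0,-0.003,0,0,0,0,0],[0,-0.003,0,0,0,0,0],[0,-0.001,0,0,0,0,0],[0,0,0,0,0,0,0]]]'
python3 -m creep '[[[0,-0.001,0,0,0,0,0],[0,-0.001,0,0,0,0,0],[0,0,0,0,0,0,0]]]'
python3 -c "
from h import *
print(chest(now()[:3,3]))"
```

```text
time: 5.43
ee_pos: [0.4594, -0.0059, 0.1206]
tool_rot: [-179.8, -0.1, 96.4]
wrist_force: [0.5, -1.1, -0.4]
width: 0.003
time: 5.77
ee_pos: [0.4538, -0.007, 0.1241]
tool_rot: [179.9, 0.0, 96.4]
wrist_force: [-0.2, 0.4, 0.4]
width: 0.005
time: 6.02
ee_pos: [0.4517, -0.0072, 0.1235]
tool_rot: [180.0, 0.0, 96.4]
wrist_force: [0.1, -0.1, 0.4]
width: 0.002
[-0.20693739  0.00077435  0.12350052]
```

```bash

python3 -m creep '[[[0,-0.001,0,0,0,0,0],[0,-0.001,0,0,0,0,0],[0,-0.001,0,0,0,0,0],[0,0,0,0,0,0,0]]]'
python3 -m creep '[[[0,-0.001,0,0,0,0,0],[0,-0.001,0,0,0,0,0],[0,0,0,0,0,0,0]]]'
python3 -m creep '[[[0,-0.001,0,0,0,0,0],[0,-0.001,0,0,0,0,0],[0,0,0,0,0,0,0]]]'
python3 -c "
from h import *
print(chest(now()[:3,3]))"
```

```text
time: 6.35
ee_pos: [0.4486, -0.0075, 0.1232]
tool_rot: [-180.0, -0.0, 96.4]
wrist_force: [0.3, 0.1, -0.3]
width: 0.001
time: 6.6
ee_pos: [0.4466, -0.0077, 0.1232]
tool_rot: [-180.0, -0.0, 96.4]
wrist_force: [1.0, 0.4, -0.4]
width: 0.003
time: 6.85
ee_pos: [0.4446, -0.008, 0.1232]
tool_rot: [-180.0, -0.0, 96.4]
wrist_force: [-0.1, 1.2, -0.0]
width: 0.005
[-0.21405716  0.00078955  0.12320216]
```

```bash

python3 -m creep '[[[0,-0.001,0,0,0,0,0],[0,-0.001,0,0,0,0,0],[0,-0.001,0,0,0,0,0],[0,0,0,0,0,0,0]]]'
python3 -m creep '[[[0,-0.001,0,0,0,0,0],[0,-0.001,0,0,0,0,0],[0,-0.001,0,0,0,0,0],[0,0,0,0,0,0,0]]]'
python3 - <<'E'
from h import *
print(chest(now()[:3,3]))
snap('wrist','w4');snap('side','s4')
for z in(.123,.137):print(px('s4',W(-.222,0,z)))
print(px('s4',W(-.222,-.07,.137)))
b=cv2.imread('pics/s4.png')[180:340,200:400]
w=cv2.imread('pics/w4.png')[140:400,220:420]
cv2.imwrite('pics/c4.png',np.hstack([cv2.resize(b,(500,400)),cv2.resize(w,(300,400))]))
E
```

```text
time: 7.18
ee_pos: [0.4417, -0.0083, 0.1232]
tool_rot: [-180.0, -0.0, 96.4]
wrist_force: [0.2, -1.2, 0.1]
width: 0.002
time: 7.52
ee_pos: [0.4387, -0.0086, 0.1232]
tool_rot: [-180.0, -0.0, 96.4]
wrist_force: [0.0, 0.1, -0.4]
width: 0.002
[-0.22005974  0.0008023   0.12320582]
[287.46451844 274.02996537]
[287.1473052  270.18186206]
[309.85445544 287.94884998]
```

View pics/c4.png

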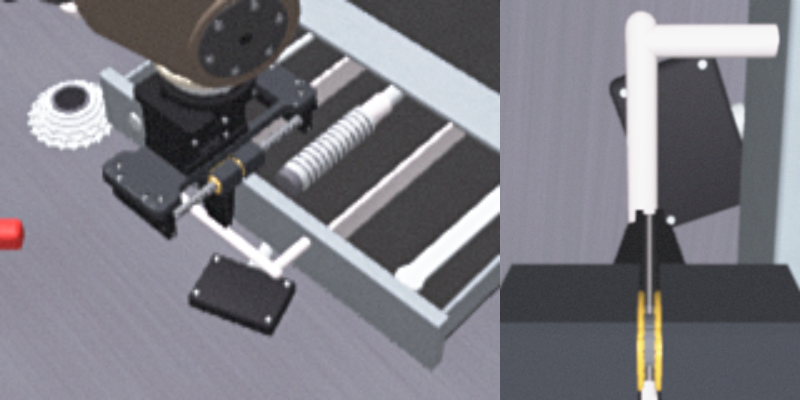

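```bash
python3 - <<'E'
from h import *
np.set_printoptions(precision=4,suppress=True)
A=now(); f,cx,cy,M,t=cam('w4'); print('camera chest',chest(-M.T@t),'tcp',chest(A[:3,3]))
C=lambda p:np.array([500+(p[0]-220)*1.5,(p[1]-140)*400/260])
for k in(0,-.019,-.04): 
  for dx in (-.01,.01):print(k,dx,C(px('w4',(A@np.array([dx,0,k,1]))[:3])))
for y in(.07,.02,.01,0,-.01,-.07):print('bar',y,C(px('w4',W(-.222,y,.137))))
print(chest(atz('w4',220+(642-500)/1.5,140+100*.65,.137)))
E
```

```text
camera chest [-0.22    0.0811  0.3159] tcp [-0.2199  0.0008  0.1232]
0 -0.01 [649.8765 241.4312]
0 0.01 [649.8827 190.438 ]
-0.019 -0.01 [649.9429 265.6312]
-0.019 0.01 [649.9518 210.3863]
-0.04 -0.01 [650.0327 298.3479]
-0.04 0.01 [650.0457 237.5221]
bar 0.07 [642.8304  24.1526]
bar 0.02 [643.562  178.5515]
bar 0.01 [643.6954 206.7004]
bar 0 [643.8249 234.0314]
bar -0.01 [643.9507 260.5799]
bar -0.07 [644.6357 405.1687]
[-0.2224  0.0464  0.137 ]
```

```bash
python3 - <<'E'
from h import *
np.set_printoptions(precision=1,suppress=True)
A=T(W(-.1527,-.00106,.2159),R.from_euler('xyz',[180,0,96.2],degrees=True))
for k in(0,-.01,-.02,-.03):
  for dx in(-.01,.01): print(k,dx,[px('w1',(A@np.array([dx,s,k,1]))[:3]) for s in(-.028,-.016,.016,.028)])
crop('w1',220,250,420,400,4,'c5')
E
```

```text
0 -0.01 [array([270.3, 296.9]), array([291.4, 296.9]), array([347.7, 296.9]), array([368.9, 296.9])]
0 0.01 [array([268.9, 263.7]), array([290.7, 263.7]), array([348.5, 263.8]), array([370.3, 263.8])]
-0.01 -0.01 [array([267.9, 304.8]), array([290.1, 304.8]), array([349.1, 304.8]), array([371.2, 304.8])]
-0.01 0.01 [array([266.5, 270.2]), array([289.2, 270.2]), array([350. , 270.3]), array([372.8, 270.3])]
-0.02 -0.01 [array([265.3, 313.5]), array([288.6, 313.5]), array([350.6, 313.5]), array([373.8, 313.6])]
-0.02 0.01 [array([263.7, 277.4]), array([287.7, 277.4]), array([351.5, 277.5]), array([375.5, 277.5])]
-0.03 -0.01 [array([262.5, 323.1]), array([287. , 323.1]), array([352.2, 323.2]), array([376.7, 323.2])]
-0.03 0.01 [array([260.7, 285.4]), array([285.9, 285.4]), array([353.3, 285.4]), array([378.6, 285.5])]
```

View pics/c5.png

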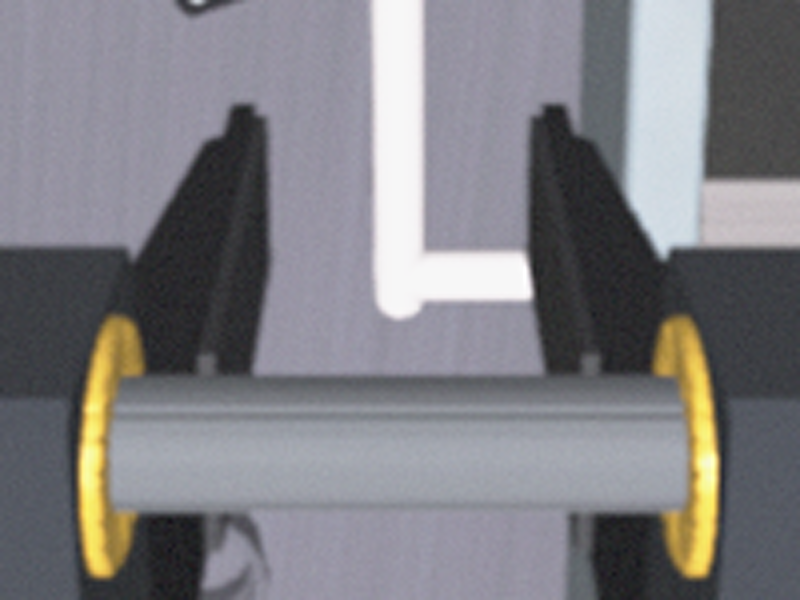

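This matters. In w1 the visible fingertips fit points 20 mm behind the reported TCP: the tip edges are at about (286,276) and (354,276), with the lower edge at row 316. The contact results agree, since the closed fingers rode on top of the bar at a reported z of 0.120 and passed over it freely at 0.123. The real fingertips are therefore about 20 mm short of the reported TCP, so I'll go 20 mm lower. I'll grip the bar properly and pull to the stop.

```bash

python3 -m creep '[[[0,-0.002,0,0,0,0,0.36],[0,0,0,0,0,0,0.36],[0,0,0,0,0,0,0.36],[0,0,0.01,0,0,0,0.36],[0,0,0.015,0,0,0,0.36],[0,0,0,0,0,0,0],[0,0,0,0,0,0,0],[0,0,0,0,0,0,0]]]'
python3 -m creep '[[[0,0,0,0,0,0,0],[0,0,0,0,0,0,0],[0,-0.002,0,0,0,0,0],[0,-0.001,0,0,0,0,0],[0,0,0,0,0,0,0]]]'
python3 -c "
from h import *
print(chest(now()[:3,3]))"
```

```text
time: 8.28
ee_pos: [0.4371, -0.0089, 0.0986]
tool_rot: [180.0, -0.0, 96.4]
wrist_force: [0.6, -0.0, -0.5]
width: 0.196
time: 8.7
ee_pos: [0.4366, -0.009, 0.0988]
tool_rot: [179.6, 0.0, 96.4]
wrist_force: [12.6, 6.9, -6.4]
width: 0.098
[-0.22220312  0.00065913  0.09880496]
```

The bar is now gripped (9.3 mm across). A further 3 mm pull only moved it 0.5 mm and the force rose to about 14 N, so the drawer is at its stop. I'll release, rise and turn to hover over the wrench.

```bash
cat >> h.py <<'E'
RC=R.from_euler('z',YAW,degrees=True)
def lean(L):
    s,c=np.sin(np.radians(L)),np.cos(np.radians(L))
    return RC*R.from_matrix(np.array([[-c,0,s],[0,1,0],[-s,0,-c]]))
def tp(x,y,z,L,d=.0286): # pose with fingers' line through chest point, ee d beyond
    r=lean(L); return T(W(x,y,z)+d*r.as_matrix()[:,2],r)
E
python3 -m creep '[[[0,0.002,0,0,0,0,0],[0,0,0,0,0,0,0.36],[0,0,0,0,0,0,0.36],[0,0,0,0,0,0,0.36],[0,0,-0.03,0,0,0,0.36],[0,0,-0.04,0,0,0,0.36],[0,0,-0.04,0,0,0,0.6],[0,0,0,0,0,0,0.6]]]'
python3 - <<'E'
from h import *
print(chest(now()[:3,3]))
A=rows(now(),tp(-.035,.0075,.21,25),16)
rows(A,tp(-.035,.0075,.11,25),5)
E
```

```text
time: 9.37
ee_pos: [0.4381, -0.0093, 0.2142]
tool_rot: [179.5, 0.1, 96.5]
wrist_force: [0.5, 0.1, -0.0]
width: 0.451
[-2.20704777e-01  1.94803306e-04  2.14236941e-01]
16 x [-0.0082, 0.0102, 0.0043] [-1.21, -1.19, -5.53]
5 x [0.0085, 0.0, 0.0181] [0.0, 0.0, -0.0]
```

```bash

python3 -m creep '[[[-0.0082,0.0102,0.0043,-1.21,-1.19,-5.53,0.6],[-0.0082,0.0102,0.0043,-1.21,-1.19,-5.53,0.6],[-0.0082,0.0102,0.0043,-1.21,-1.19,-5.53,0.6],[-0.0082,0.0102,0.0043,-1.21,-1.19,-5.53,0.6],[-0.0082,0.0102,0.0043,-1.21,-1.19,-5.53,0.6],[-0.0082,0.0102,0.0043,-1.21,-1.19,-5.53,0.6],[-0.0082,0.0102,0.0043,-1.21,-1.19,-5.53,0.6],[-0.0082,0.0102,0.0043,-1.21,-1.19,-5.53,0.6]]]'
python3 -m creep '[[[-0.0082,0.0102,0.0043,-1.21,-1.19,-5.53,0.6],[-0.0082,0.0102,0.0043,-1.21,-1.19,-5.53,0.6],[-0.0082,0.0102,0.0043,-1.21,-1.19,-5.53,0.6],[-0.0082,0.0102,0.0043,-1.21,-1.19,-5.53,0.6],[-0.0082,0.0102,0.0043,-1.21,-1.19,-5.53,0.6],[-0.0082,0.0102,0.0043,-1.21,-1.19,-5.53,0.6],[-0.0082,0.0102,0.0043,-1.21,-1.19,-5.53,0.6],[-0.0082,0.0102,0.0043,-1.21,-1.19,-5.53,0.6]]]'
python3 -m creep '[[[0,0,0,0,0,0,0.6],[0,0,0,0,0,0,0.6]]]'
python3 - <<'E'
from h import *
np.set_printoptions(precision=4,suppress=True)
print(chest(now()[:3,3]),arm.get_obs()['joints'])
snap('wrist','w5')
for n,p in dict(butt=(-.13,.0075,.11),sl=(-.015,.0075,.11),rimL=(-.165,.0665,.155)).items(): print(n,px('w5',W(*p)))
rows(now(),tp(-.035,.0075,.11,25),6)
E
```

```text
time: 10.03
ee_pos: [0.5383, -0.0332, 0.1838]
tool_rot: [174.7, 12.2, 140.6]
wrist_force: [0.1, 0.1, 0.1]
width: 0.601
time: 10.7
ee_pos: [0.6314, 0.0205, 0.1768]
tool_rot: [179.9, 24.5, -173.3]
wrist_force: [0.2, -0.9, 0.2]
width: 0.603
time: 10.87
ee_pos: [0.6307, 0.0202, 0.1766]
tool_rot: [179.7, 24.4, -173.8]
wrist_force: [-0.5, 0.4, 0.6]
width: 0.596
[-0.026   0.0076  0.1766] [  -6.7901   21.872   108.089    12.5099   26.7991 -113.0511]
butt [316.9002  45.0667]
sl [318.2616 222.0741]
rimL [480.4347 -31.4546]
6 x [0.006, -0.0, 0.0143] [0.02, -0.1, -0.06]
```

View pics/w5.png

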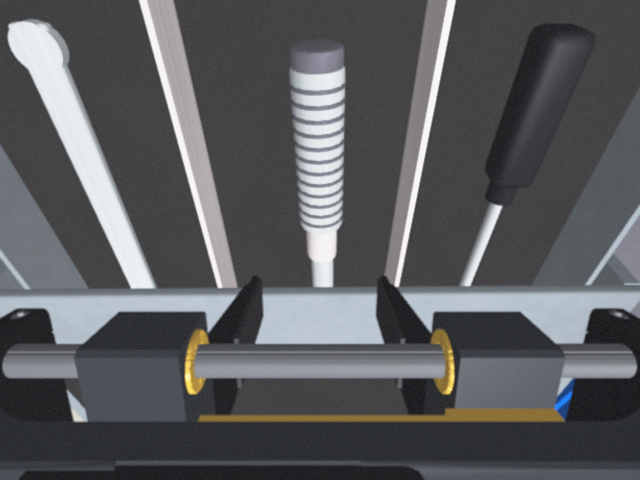

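The wrist view shows the wrench centred between the fingers: butt at (317,45) as predicted, handle end at row 228, spanner jaw end at (40,45), screwdriver at (540,110). I'll descend and grip.

```bash

python3 -m creep '[[[0.006,0,0.0143,0,-0.1,-0.06,0.6],[0.006,0,0.0143,0,-0.1,-0.06,0.6],[0.006,0,0.0143,0,-0.1,-0.06,0.6],[0.006,0,0.0143,0,-0.1,-0.06,0.6],[0.006,0,0.0143,0,-0.1,-0.06,0.6],[0.006,0,0.0143,0,-0.1,-0.06,0.6],[0,0,0,0,0,0,0.6]]]'
python3 -m creep '[[[0,0,0,0,0,0,0],[0,0,0,0,0,0,0],[0,0,0,0,0,0,0],[0,0,0,0,0,0,0],[0,0,0,0,0,0,0],[0,0,0,0,0,0,0]]]'
python3 - <<'E'
from h import *
np.set_printoptions(precision=4,suppress=True)
A=now();print(chest(A[:3,3]),arm.get_obs()['joints'],np.degrees(np.arccos(-A[2,2])))
# wrench model: grip point g=95mm from butt at chest (-.035,.0075,.11); tool lean = L0 - theta
A=tp(-.035,.0075,.11,25) if False else A
def wpose(xh,zh,th): # head centre (chest x, height over floor) and slant -> tool pose, clearances
    c,s=np.cos(np.radians(th)),np.sin(np.radians(th)); g=np.array([xh-.17*c,zh+.17*s])
    butt=np.array([xh-.265*c,zh+.265*s])
    rim=zh+(xh+.165)*s/c-.015/c-.060 # handle under-side over inner rim edge
    edge=.062-(zh+xh*s/c+.0085/c) if xh>.03 else None
    print(th,'butt',butt,'rim clr',rim if butt[0]<-.165 else None,'edge clr',edge,'drive low',zh-.015*c-.01*s)
    return tp(g[0],.0075,g[1]+.095,25-th,.0286)
B=A
for xh,zh,th,n in [(.135,.018,8,3),(.133,.018,15,3),(.09,.025,16,3),(.045,.031,17.5,3),(.0,.037,20,3),(-.035,.046,22,3),(-.05,.10,22,3),(-.06,.30,10,8),(-.06,.33,0,4)]:
    B=rows(B,wpose(xh,zh,th),n)
E
```

```text
time: 11.5
ee_pos: [0.6328, 0.0206, 0.0815]
tool_rot: [179.8, 24.8, -173.5]
wrist_force: [0.6, 0.7, -0.5]
width: 0.6
time: 12.0
ee_pos: [0.6345, 0.0209, 0.0848]
tool_rot: [179.9, 25.1, -173.2]
wrist_force: [-2.3, 0.9, 5.8]
width: 0.311
[-0.0221  0.0079  0.0848] [  -6.7519   29.9908  112.9948   24.9582   13.735  -126.6079] 25.14433152983307
8 butt [-0.1274  0.0549] rim clr None edge clr 0.0164434529487689 drive low 0.0017542479592757888
3 x [-0.0022, -0.0001, -0.0079] [0.05, 2.71, 0.07]
15 butt [-0.123   0.0866] rim clr None edge clr -0.00043709012682503073 drive low 0.0009229221546387667
3 x [-0.0012, -0.0, -0.0064] [-0.0, 2.33, 0.0]
16 butt [-0.1647  0.098 ] rim clr None edge clr 0.0023503700768836705 drive low 0.007824701002755226
3 x [0.0135, -0.0, -0.0056] [-0.0, 0.33, -0.0]
17.5 butt [-0.2077  0.1107] rim clr 0.021484808787474385 edge clr 0.007899056936748847 drive low 0.013687187743733868
3 x [0.0142, -0.0, -0.0055] [0.0, 0.5, 0.0]
20 butt [-0.249   0.1276] rim clr 0.021092422066784702 edge clr None drive low 0.019484409254954684
3 x [0.014, 0.0, -0.006] [0.0, 0.83, -0.0]
22 butt [-0.2807  0.1453] rim clr 0.02234538821840662 edge clr None drive low 0.028346176247339063
3 x [0.0109, -0.0, -0.0057] [0.0, 0.67, 0.0]
22 butt [-0.2957  0.1993] rim clr 0.0702849948308793 edge clr None drive low 0.08234617624733907
3 x [0.0041, -0.0, -0.0182] [0.0, -0.0, -0.0]
10 butt [-0.321  0.346] rim clr 0.2432829337961026 edge clr None drive low 0.2834914019281476
8 x [-0.0013, 0.0, -0.0209] [-0.0, -1.5, -0.0]
0 butt [-0.325  0.33 ] rim clr 0.255 edge clr None drive low 0.315
4 x [-0.0007, 0.0, -0.0003] [0.0, -2.5, 0.0]
```

The handle is gripped: the width reads 29.5 mm and the handle is 30. I'll refine the slant path so it keeps more clearance under the plate edge.

```bash
cat >> h.py <<'E'
def wpose(xh,zh,th):
    c,s=np.cos(np.radians(th)),np.sin(np.radians(th)); g=np.array([xh-.17*c,zh+.17*s]); b=xh-.265*c
    rim=zh+(xh+.165)*s/c-.015/c-.060; edge=.062-(zh+xh*s/c+.0085/c)
    print(th,'butt',round(b,3),round(zh+.265*s,3),'rim',round(rim,3),'edge',round(edge,3))
    return tp(g[0],.0078,g[1]+.095,25-th)
E
python3 - <<'E'
from h import *
B=now()
for xh,zh,th,n in [(.135,.0165,6,3),(.134,.018,12,3),(.112,.019,13,2),(.09,.021,15,2),(.045,.029,18,4),(.0,.037,20,4),(-.035,.046,22,3),(-.05,.10,22,3)]:
    B=rows(B,wpose(xh,zh,th),n)
E
```

```text
6 butt -0.129 0.044 rim -0.027 edge 0.023
3 x [-0.0015, -0.0, -0.0057] [0.05, 2.05, 0.07]
12 butt -0.125 0.073 rim 0.006 edge 0.007
3 x [-0.0014, 0.0, -0.0059] [0.0, 2.0, 0.0]
13 butt -0.146 0.079 rim 0.008 edge 0.008
2 x [0.0102, 0.0, -0.0043] [-0.0, 0.5, -0.0]
15 butt -0.166 0.09 rim 0.014 edge 0.008
2 x [0.0098, -0.0, -0.0059] [-0.0, 1.0, 0.0]
18 butt -0.207 0.111 rim 0.021 edge 0.009
4 x [0.0102, -0.0, -0.0057] [0.0, 0.75, 0.0]
20 butt -0.249 0.128 rim 0.021 edge 0.016
4 x [0.0106, -0.0, -0.0046] [0.0, 0.5, -0.0]
22 butt -0.281 0.145 rim 0.022 edge 0.021
3 x [0.0109, -0.0, -0.0057] [0.0, 0.67, 0.0]
22 butt -0.296 0.199 rim 0.07 edge -0.027
3 x [0.0041, -0.0, -0.0182] [0.0, -0.0, -0.0]
```

```bash

python3 -m creep '[[[-0.0015,0,-0.0057,0.05,2.05,0.07,0],[-0.0015,0,-0.0057,0.05,2.05,0.07,0],[-0.0015,0,-0.0057,0.05,2.05,0.07,0],[-0.0014,0,-0.0059,0,2,0,0],[-0.0014,0,-0.0059,0,2,0,0],[-0.0014,0,-0.0059,0,2,0,0],[0,0,0,0,0,0,0]]]'
python3 - <<'E'
from h import *
np.set_printoptions(precision=4,suppress=True)
A=now();B=wpose(.134,.018,12);print(chest(A[:3,3]),chest(B[:3,3]),arm.get_obs()['joints'],arm.get_obs()['torque'])
snap('wrist','w6');snap('side','s6')
f=lambda t,p:px(t,W(*p))
print('side butt',f('s6',(-.125,.0078,.168)),'handle end',f('s6',(-.0125,.0078,.095+.049)))
b=cv2.imread('pics/s6.png')[150:310,220:460]; w=cv2.imread('pics/w6.png')[0:320,160:480]
cv2.imwrite('pics/c6.png',np.hstack([cv2.resize(b,(510,340)),cv2.resize(w,(290,340))]))
E
```

```text
time: 12.58
ee_pos: [0.6317, 0.0204, 0.1208]
tool_rot: [-180.0, 13.0, -173.5]
wrist_force: [0.5, -0.3, -4.5]
width: 0.31
12 butt -0.125 0.073 rim 0.006 edge 0.007
[-0.025   0.0077  0.1208] [-0.0259  0.0078  0.1205] [  -5.3616   28.7708  102.5792    4.4437   36.0368 -105.2059] [-0.0046  0.2797 -0.0525]
side butt [314.8317 235.2952] handle end [347.1484 216.7328]
```

View pics/c6.png

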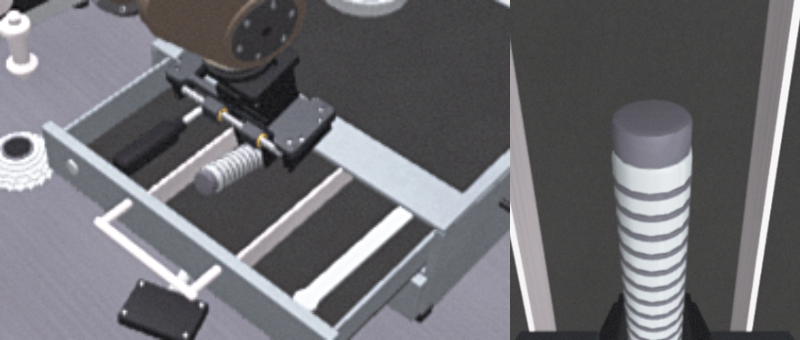

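The crop shows the handle raised with the tool, its butt at about (318,236) in the side view against a predicted (315,235). The force is just the wrench's weight. I'll draw it out at a slant.

```bash

python3 -m creep '[[[0.0102,0,-0.0043,0,0.5,0,0],[0.0102,0,-0.0043,0,0.5,0,0],[0.0098,0,-0.0059,0,1,0,0],[0.0098,0,-0.0059,0,1,0,0],[0,0,0,0,0,0,0]]]'
python3 -m creep '[[[0.0102,0,-0.0057,0,0.75,0,0],[0.0102,0,-0.0057,0,0.75,0,0],[0.0102,0,-0.0057,0,0.75,0,0],[0.0102,0,-0.0057,0,0.75,0,0],[0,0,0,0,0,0,0]]]'
python3 - <<'E'
from h import *
A=now();B=wpose(.045,.029,18);print(chest(A[:3,3]),chest(B[:3,3]),arm.get_obs()['joints'],arm.get_obs()['torque'])
for xh,zh,th,n in [(.0,.037,20,4),(-.035,.046,22,3),(-.05,.10,22,3)]:
    A=rows(A,wpose(xh,zh,th),n)
E
```

```text
time: 13.1
ee_pos: [0.586, 0.0153, 0.1324]
tool_rot: [-180.0, 9.9, -173.5]
wrist_force: [0.7, 0.2, -3.2]
width: 0.306
time: 13.52
ee_pos: [0.5426, 0.0104, 0.1486]
tool_rot: [-180.0, 6.9, -173.5]
wrist_force: [0.2, -0.8, -2.5]
width: 0.31
18 butt -0.207 0.111 rim 0.021 edge 0.009
[-0.11463719  0.00786959  0.14859613] [-0.11319414  0.0078      0.14814607] [  -6.73394611   21.97934691  108.68557773    2.31358065   42.64197897
 -104.88124292] [-0.01071459  0.18205853  0.02212621]
20 butt -0.249 0.128 rim 0.021 edge 0.016
4 x [0.0102, -0.0, -0.0044] [-0.0, 0.47, 0.0]
22 butt -0.281 0.145 rim 0.022 edge 0.021
3 x [0.0109, -0.0, -0.0057] [0.0, 0.67, 0.0]
22 butt -0.296 0.199 rim 0.07 edge -0.027
3 x [0.0041, -0.0, -0.0182] [0.0, -0.0, -0.0]
```

```bash
python3 - <<'E'
from h import *
print([arm.get_obs()['wrist_force'].round(1).tolist()])
snap('wrist','w7')
a=cv2.imread('pics/w6.png');b=cv2.imread('pics/w7.png')
t=a[90:210,255:350]; r=cv2.matchTemplate(b,t,cv2.TM_CCOEFF_NORMED); print(cv2.minMaxLoc(r)[1::2],'ref',(255,90))
E
```

```text
[[0.2, -0.8, -2.5]]
(0.8669154047966003, (257, 90)) ref (255, 90)
```

Template matching shows the butt has not moved relative to the gripper since the lift, so there is no slip. I'll continue.

```bash

python3 -m creep '[[[0.0102,0,-0.0044,0,0.47,0,0],[0.0102,0,-0.0044,0,0.47,0,0],[0.0102,0,-0.0044,0,0.47,0,0],[0.0102,0,-0.0044,0,0.47,0,0],[0,0,0,0,0,0,0]]]'
python3 -m creep '[[[0.0109,0,-0.0057,0,0.67,0,0],[0.0109,0,-0.0057,0,0.67,0,0],[0.0109,0,-0.0057,0,0.67,0,0],[0.004,0,0,0,0,0,0],[0,0,0,0,0,0,0]]]'
python3 - <<'E'
from h import *
A=now();B=wpose(-.035,.046,22);print(chest(A[:3,3]),chest(B[:3,3]),arm.get_obs()['joints'])
snap('side','s7')
for n,p in dict(head=(-.04,.0078,.141),headtip=(-.026,.0078,.136),edge=(0,.0078,.165)).items(): print(n,px('s7',W(*p)))
crop('s7',230,120,470,300,3,'c7')
E
```

```text
time: 13.98
ee_pos: [0.5002, 0.0056, 0.1613]
tool_rot: [-180.0, 5.0, -173.5]
wrist_force: [-0.3, -0.5, -2.6]
width: 0.309
time: 14.4
ee_pos: [0.4634, 0.0013, 0.1754]
tool_rot: [-180.0, 3.1, -173.5]
wrist_force: [-0.0, 0.3, -3.8]
width: 0.312
22 butt -0.281 0.145 rim 0.022 edge 0.021
[-0.19433448  0.00784205  0.17536966] [-0.19112445  0.0078      0.17612232] [  -8.51879336   15.10477774  114.34141386    1.0634377    47.58969838
 -105.74587333]
head [339.50368489 223.61777487]
headtip [343.31288675 221.96882764]
edge [350.97281359 207.88417081]
```

View pics/c7.png

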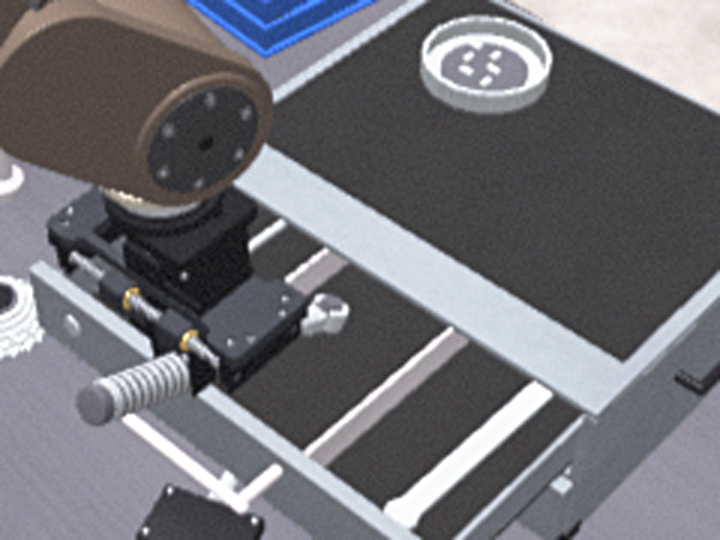

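The head at (340,224) is clear in the opening, exactly where predicted (339.5,223.6), ahead of the plate edge. Now I'll lift, then level it.

```bash
python3 - <<'E'
from h import *
A=now()
for xh,zh,th,n in [(-.06,.10,22,4),(-.07,.31,22,8),(-.07,.33,2,8)]: A=rows(A,wpose(xh,zh,th),n)
E
```

```text
22 butt -0.306 0.199 rim 0.066 edge -0.023
4 x [0.0049, 0.0, -0.014] [-0.0, 0.02, 0.0]
22 butt -0.316 0.409 rim 0.272 edge -0.229
8 x [-0.0001, -0.0, -0.0263] [0.0, -0.0, -0.0]
2 butt -0.335 0.339 rim 0.258 edge -0.274
8 x [0.0012, 0.0, 0.0043] [0.0, -2.5, 0.0]
```

```bash

python3 -m creep '[[[0.005,0,-0.01,0,0,0,0],[0.005,0,-0.014,0,0,0,0],[0.005,0,-0.015,0,0,0,0],[0.005,0,-0.017,0,0,0,0],[0,0,-0.02,0,0,0,0],[0,0,-0.025,0,0,0,0],[0,0,-0.025,0,0,0,0],[0,0,-0.025,0,0,0,0]]]'
python3 -m creep '[[[0,0,-0.025,0,0,0,0],[0,0,-0.025,0,0,0,0],[0,0,-0.025,0,0,0,0],[0,0,-0.025,0,0,0,0],[0,0,-0.015,0,0,0,0],[0,0,0,0,0,0,0]]]'
python3 -m creep '[[[0.001,0,0.004,0,-1.5,0,0],[0.001,0,0.004,0,-2.5,0,0],[0.001,0,0.004,0,-2.5,0,0],[0.001,0,0.004,0,-2.5,0,0],[0.001,0,0.004,0,-2.5,0,0],[0.001,0,0.004,0,-2.5,0,0],[0.001,0,0.004,0,-2.5,0,0],[0.001,0,0.004,0,-1.5,0,0]]]'
python3 -c "
from h import *
A=now();print(chest(A[:3,3]),arm.get_obs()['joints'],chest(wpose(-.07,.33,2)[:3,3]))
rows(A,wpose(-.07,.33,1),3)"
```

```text
time: 15.12
ee_pos: [0.4359, -0.0018, 0.3264]
tool_rot: [-180.0, 3.0, -173.5]
wrist_force: [0.2, 1.1, -3.5]
width: 0.307
time: 15.62
ee_pos: [0.4306, -0.0026, 0.4428]
tool_rot: [-179.9, 3.3, -173.4]
wrist_force: [-0.5, -1.1, -3.8]
width: 0.308
time: 16.28
ee_pos: [0.4275, -0.0026, 0.4054]
tool_rot: [180.0, 21.1, -173.5]
wrist_force: [0.0, -0.1, -3.8]
width: 0.31
2 butt -0.335 0.339 rim 0.258 edge -0.274
[-0.23043927  0.00810278  0.4053613 ] [ -14.37782276   -8.37164252  106.05603744    8.31459623   62.77322808
 -113.43974963] [-0.22872153  0.0078      0.40460648]
1 butt -0.335 0.335 rim 0.257 edge -0.275
3 x [-0.0002, -0.0001, 0.0014] [0.01, -0.98, -0.0]
```

```bash

python3 -m creep '[[[0,0,0,0,-1.5,0,0],[0,0,0,0,-1.5,0,0],[0,0,0,0,0,0,0],[0,0,0,0,0,0,0],[0,0,0,0,0,0,0],[0,0,0,0,0,0,0]]]'
python3 - <<'E'
from h import *
A=now();print(chest(A[:3,3]),arm.get_obs()['qd'].round(2),arm.get_obs()['tool_rot'])
snap('side','s8');snap('top','t8')
print('butt,head',px('s8',W(-.335,.0078,.43)),px('s8',W(-.07,.0078,.425)))
for n,p in dict(bar=(-.222,-.07,.142),rimR=(-.165,-.21,.155)).items():print(n,px('t8',W(*p)))
a=cv2.resize(cv2.imread('pics/s8.png')[20:380,100:540],(440,360)); b=cv2.resize(cv2.imread('pics/t8.png')[150:300,170:440],(440,240))
cv2.imwrite('pics/c8.png',np.vstack([a,b]))
E
```

```text
time: 16.78
ee_pos: [0.4286, -0.0027, 0.4065]
tool_rot: [180.0, 24.0, -173.5]
wrist_force: [1.5, -0.1, -3.1]
width: 0.31
[-0.22936773  0.00782419  0.40650283] [ 0.05  0.06 -0.08 -0.03 -0.05 -0.07] [ 179.99634758   23.98537011 -173.45754466]
butt,head [225.71168551 198.04626508] [333.65594459 130.30347843]
bar [376.24270985 267.12034285]
rimR [426.60336262 237.98644255]
```

View pics/c8.png

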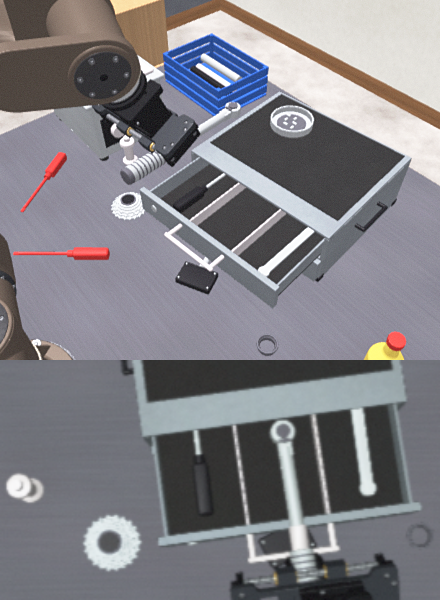

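The crop shows the wrench level in the gripper, with butt at about (227,193) and head at (332,126) in the side view, 5 px or less from prediction. The drawer is open at its stop, the screwdriver and spanner are in their lanes, and the bench items look untouched.

```bash
python3 -c "
from cell import arm
print(arm.close_job()); print(arm.get_obs()['time'])"
```

```text
the job is handed in; nothing more can be done
None
the job is handed in; nothing more can be done
```

I handed the job in at about 17 s. The drawer is out to its stop, and the gripper is holding the wrench still and roughly level above the chest.

**Drawer:** My first pull held the bar badly, because the fingers rode on top of it and then slipped off. The real fingertips sit about 20 mm short of the reported TCP, which showed in both the wrist picture and the missing contact. I corrected for this, gripped the bar again (9.3 mm across) and pulled. It held firm and the force rose to about 14 N at bar x = -0.222, which is the stop.

**Wrench:** I gripped the handle about 95 mm from the butt and raised it over the drawer front. I then drew it out at a slant of 12 to 22°, head last, planning for at least 6 mm clearance at the rim and the plate edge. The force readings during the draw showed only the wrench's weight, and a check partway showed no slip.

**Last checks:**
- **Wrench:** It is level to within about 1° and its axis is about 0.42 m above the bench, so its lowest part is about 0.24 m above the chest top. The grip reads 29.5 mm on the 30 mm handle.
- **Pictures:** Its butt and head came within about 5 px of where I predicted. The screwdriver and spanner lie in their lanes.
- **Bench items:** These look untouched, but I judged that by eye and did not measure it.

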